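# Load the last candle tin and wind it to the topping-up stop

## Task

Set the loose candle tin, which still needs topping up, upright in the one empty holder of the filling turntable and let go of it. Then wind the hand crank clockwise, several turns, until the tin is carried one station round, under the nozzle, and bears firmly but gently against the fixed stop with no play left; the thin tin dents if it is wound on hard. Turn the disc only by its crank, then let go of the crank, and leave the other things on the table where they are.

Things in the scene. Friction and masses are not known exactly. Their poses are not given: they have to be found in the camera images.
- tin: the loose candle tin: plain metal cup, 56 mm outside diameter, 66 mm tall, filled with set white wax to 6 mm below its rim, no wick, about 0.13 kg, its bottom edge bevelled (3 mm). Stands upright on the table. Origin: centre of its underside; z up.
- machine: the filling turntable: grey base plate 300 x 300 x 16 mm fixed to the table, gearbox on its -y side. Origin: on the disc's axis at table height; z up, x away from the robot, y to its left (yaw within 0.2 rad). The nozzle's tip is 145 mm above the table over the filling station; its column (226 mm high) stands at 120, 125 mm in this frame and its arm runs from there to the nozzle.
- disc: steel disc, 280 mm diameter, top 38 mm above the table, turning about the machine's z axis. Origin: on the axis, 28 mm above the table. It carries three holders on a 100 mm radius, 90 degrees apart, and a blank quarter; two holders have finished candle tins with wicks, tops 102 mm above the table, fixed in them. Self-locking: it stays where the crank leaves it. Not to be pushed by hand.
- holder (a point): centre of the floor of the one empty holder, 38 mm above the table; moves with the disc. The holder is a horseshoe of 4 mm aluminium wall, 26 mm high, inside radius 30 mm (2 mm play round the tin), open on the side that leads when the disc turns clockwise. Starts between 0.1 rad anticlockwise and 0.42 rad clockwise of the machine's -x side (nearest the robot).
- stop: fixed stop on a steel bracket. Origin: 56 mm above the table, 26 mm past the station: mean place of the flat rubber face (16 x 14 mm, looks to the machine's -x) of its nose, which a screw sets anywhere within 3 mm of there along x. The tin first slides back up to 4 mm in the holder almost freely, then bears (some 5 N per mm of handle travel). 10 N here adds 2 N at the handle. It dents at 40 N.
- crank_axis (a point): point on the upright axis of the hand crank, 78.5 mm above the table, fixed to the machine at -20, -225 mm. The crank is a black wheel, 108 mm diameter, top 51 mm above the table (low nut to 56 mm), right of the turntable. 12 rad of clockwise crank turn the disc 1 rad clockwise: 2 to 3.5 turns for this job.
- handle (a point): point on the axis of the crank's upright handle, 78.5 mm above the table. A black cylinder, 22 mm diameter, from 51.5 to 96.5 mm above the table, 40 mm from the crank axis. It spins on its own pin, so it can be led round without turning the hand. Running friction at the handle is about 3 N. Starts at any angle.
- jar: bystander: wide glass jar with metal lid, 68 mm diameter, 75 mm tall. Origin under its centre.
- bottle_a: bystander: small black bottle, 38 mm diameter, 85 mm tall, standing on the base plate's far right corner. Origin under its centre.
- bottle_b: bystander: small black bottle, 28 mm diameter, 70 mm tall, left of the machine. Origin under its centre.
- bottle_c: bystander: black bottle, 38 mm diameter, 85 mm tall, left of the machine. Origin under its centre.
- bottle_d: bystander: small black bottle, 28 mm diameter, 70 mm tall, right of the crank. Origin under its centre.
- spoon: bystander: steel spoon lying on the table at the right.
- station (a point): the filling station: point under the nozzle, 38 mm above the table, at 0, +100 mm in the machine frame. The holder centre, turning clockwise from above, is within about 5 mm of here when the tin bears on the stop; just where depends on the stop's setting and must be felt.
Mind the look-alikes: they are no part of the job. Leave any turquoise look-alike of the tin alone.

How it is judged:
By the outcome, as a careful person would: the job done as asked, in the order asked, and still so for the second after the job is handed in, with the robot touching nothing.
It also fails if it takes over 72 s, if anything falls off the work surface, if the arm or the gripper's body presses on something with over 40 N, if the wrist force passes 120 N, or if a joint passes its speed limit or range.

## Robot

A 6-joint arm with a two-finger parallel gripper is mounted at the origin on the work surface. World frame = base frame: x ahead of the robot, y to its left, z up, the work surface at z = 0. Lengths are in m, angles in rad, forces in N, time in s.
With the tool pointing down it reaches from about 0.35 to 0.875 m from the base axis. Payload 15.5 kg.
Tool frame: the origin (TCP) lies between the finger pads; the fingertips stand 25 mm ahead of it and the grasp point (between the pads) lies 6 mm ahead of it (env.tip_reach is the distance from the TCP to the fingertips, in m); z points along the fingers, y is the line along which they close (so a half turn about z gives the same grasp; the last joint's range is limited). The gripper opens to 85 mm and grips with 20 to 120 N. Pads are 22 mm wide; open, the fingers measure 114 mm over their backs; the gripper's body (76 mm by 85 mm) begins 54 mm behind the grasp point. The pads swing forward as they close: fully open they stand 13 mm farther back than shut.
Start: joints at [1.194, 0.494, 1.345, -0, 1.302, -0.096], TCP at [0.174, 0.6, 0.256] pointing down, gripper open.
Joint ranges: [-2.91, 2.91], [-0.82, 2.16], [0.22, 2.67], [-1.22, 4.37], [0.12, 2.79], [-3.08, 3.08]. Speed limits (rad/s): [1.89, 1.89, 2.57, 3.01, 3.01, 3.01].

## Interface

Orientations are given as [roll, pitch, yaw] about the fixed x, y, z axes, in that order (R = Rz(yaw) Ry(pitch) Rx(roll)).
In Python, from station import telemetry, vision, workorder, env gives the robot as it stands. The module is installed in compiled form; this text tells all that it offers.
- The arm moves only by the shell command python3 -m pendant 'ROWS'. ROWS is JSON, a list of rows, each an object with "xyz": the shift along the tool's x, y, z as a fraction of full scale, a list of three; "twist": the turn, a rotation vector about the tool's x, y, z as a fraction of full scale, a list of three; "grip": the gripper command: -1 is shut, 1 is fully open, values between are in proportion. In form: [{"xyz": [dx, dy, dz], "twist": [rx, ry, rz], "grip": grip}, ...]. A call has 1 to 12 rows; each row is the pose to reach, as a shift and turn from the pose commanded when the call began, along the tool's axes at that moment; what a row does not reach only later rows make up. Full scale, the value 1, is 0.2 m for a shift and 45 degrees for a turn. A row lasts 1/12 s, in which the tool goes at most 41.7 mm and 7.16 degrees, less where a joint would pass 70% of its speed; a pose out of reach is approached as far as the arm can. A call with a number of a shift or a turn outside -1 to 1 is refused whole. A call with a gripper value outside its range is refused whole. The fingers move at their own pace and stop on an object; the grip force is fixed at half the most. Time passes only in rows, so rows that repeat a pose let the fingers close. It gives the time, the measured TCP pose, the force, the opening and the grip force at its end, in the units of the state.
- telemetry.get_obs(): the state, without advancing time (a new reading comes with each control period).
- vision.snapshot(name): name is "side" or "top" or "wrist"; returns the picture (384x512x3 uint8, red, green, blue); there is no depth.
- vision.camera_info(name): a dict with "fovy" (degrees; the focal length in pixels is half the picture's height over the tangent of half this angle, whatever the lens; pixels are square), "cx", "cy" (the principal point, pixels), "extrinsics" (4x4, takes a point from camera to world coordinates). Camera axes: x right, y down, z forward; pixel columns grow to the right and rows downward; lengths in m; the calibration is good to about 2 mm. A picture is of the moment at which its call begins: read the wrist's pose just before it. camera_info takes no time and is no camera call; for the wrist camera it gives the pose at the moment of the call.
- workorder.hand_in(): hands the job in; it is judged then, once.
The state is a dict: "t": time; "joint_positions": joint angles; "qvel": joint speeds; "tau": joint torques, N m; "tcp_pos": TCP position; "orientation": TCP orientation; "force": force on the tool from outside, world axes, zero at the start; "wrist_torque": the same for the moment, N m; "opening": opening from 0.0 (shut) to 1.0 (fully open); "grip_force": force on a finger pad.
Only numpy, scipy, OpenCV 4.12 (cv2) and the standard library are available. Lean on these libraries where they do the work, as an engineer would, in place of code of your own. Each camera call takes 0.05 s, during which the arm holds its last target. There are 200 camera calls.

## Working session

There is one attempt and no reset: what is moved stays moved. The work goes in short steps, Python scripts to look and compute and a shell command to move; the robot and the scene stay as the last step left them, time stands still between calls to the robot, and variables do not carry over. Pictures are saved under pics/ and viewed, at most 10 in all, crops included, and the job is handed in when it is done.

```bash
mkdir -p pics; cat > h.py <<'E'
import numpy as np, cv2
from station import telemetry, vision, workorder, env
def snap(n,f=None):
    im=vision.snapshot(n)
    if f: cv2.imwrite('pics/'+f,im[:,:,::-1])
    return im
def ray(n,uv,info=None):
    c=info or vision.camera_info(n); f=192/np.tan(np.radians(c['fovy'])/2)
    d=np.array([(uv[0]-c['cx'])/f,(uv[1]-c['cy'])/f,1]); E=np.array(c['extrinsics'])
    return E[:3,3],E[:3,:3]@d
def onz(n,uv,z,info=None):
    o,d=ray(n,uv,info); return o+d*(z-o[2])/d[2]
def proj(n,p,info=None):
    c=info or vision.camera_info(n); f=192/np.tan(np.radians(c['fovy'])/2); E=np.array(c['extrinsics'])
    q=E[:3,:3].T@(np.array(p)-E[:3,3]); return np.array([c['cx']+f*q[0]/q[2],c['cy']+f*q[1]/q[2]])
E
python3 - <<'E'
from h import *
np.set_printoptions(precision=3,suppress=True)
o=telemetry.get_obs();print(o)
ims=[snap('top','top0.png'),snap('side','side0.png')]
for n in('top','side'):
    c=vision.camera_info(n);print(n,c['fovy'],c['cx'],c['cy'],np.array(c['extrinsics']))
print(env.tip_reach)
E
```

```text
{'t': 0.0, 'joint_positions': array([ 1.194,  0.494,  1.346,  0.   ,  1.302, -0.095]), 'qvel': array([-0.   , -0.   ,  0.001,  0.002, -0.   ,  0.001]), 'tau': array([ -0.   , -88.218, -38.387,  -0.   ,   0.01 ,   0.   ]), 'tcp_pos': array([0.174, 0.6  , 0.256]), 'orientation': array([-3.14, -0.  ,  2.86]), 'force': array([-0.233, -0.186, -0.08 ]), 'wrist_torque': array([ 0.048,  0.016, -0.012]), 'grip_force': 0.0, 'opening': 1.0025400672126559}
top 43.3824136161367 252.73913138230648 190.77943133380774 [[ 0.016 -0.983  0.184  0.274]
 [-1.    -0.013  0.022 -0.008]
 [-0.02  -0.184 -0.983  1.625]
 [ 0.     0.     0.     1.   ]]
side 55.80476287074987 255.66591911139096 191.8107466338876 [[ 0.712 -0.476  0.516  0.059]
 [-0.702 -0.493  0.514 -0.489]
 [ 0.01  -0.728 -0.685  0.768]
 [ 0.     0.     0.     1.   ]]
0.025
```

```bash
python3 -c "
import cv2
a=cv2.imread('pics/top0.png');cv2.imwrite('pics/top0b.png',cv2.resize(a,(800,600),interpolation=3))
a=cv2.imread('pics/side0.png');cv2.imwrite('pics/side0b.png',cv2.resize(a,(800,600),interpolation=3))"
```

```text
(no output)
```

View pics/top0b.png

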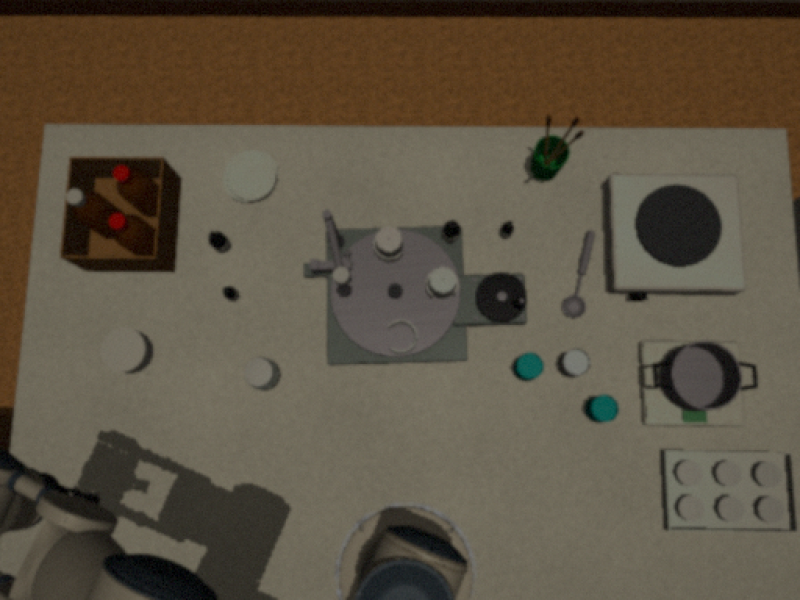

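View pics/side0b.png

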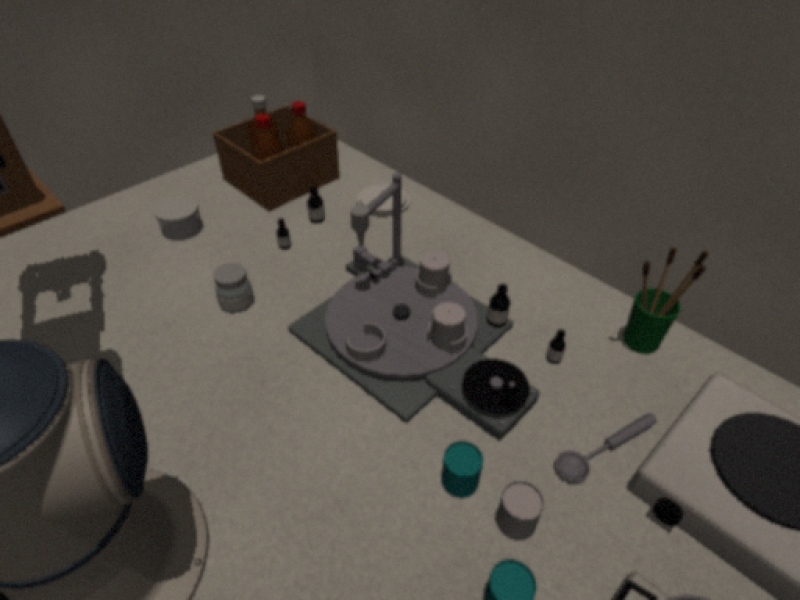

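The top view shows these pixels (800x600 scale). Candidates for the tin:
- plain metal cup with wax at (575,362), between turquoise look-alikes at (529,366) and (603,408)
- glass jar with lid at (261,373)
- wide white tin at (125,350)
- wick candles on the disc at (388,243) and (441,282)
- cups in the tray at right, near (690–770,470–508)

The plain cup at (575,362), side view (520,508), fits the description. I'll check it in a crop and measure roughly.

```bash
python3 - <<'E'
from h import *
np.set_printoptions(precision=4,suppress=True)
s=512/800
def tri(a,b):
    o1,d1=ray('top',np.array(a)*s);o2,d2=ray('side',np.array(b)*s)
    t=np.linalg.lstsq(np.c_[d1,-d2],o2-o1,rcond=None)[0];p,q=o1+d1*t[0],o2+d2*t[1];return (p+q)/2,np.linalg.norm(p-q)
print('tin top',onz('top',(575*s,360*s),.066),onz('side',(522*s,498*s),.066))
for n,uv,z in[('holder',(403,336),.064),('hub',(395,291),.04),('crank',(500,297),.053),('handle',(518,300),.09),('c1',(327,228),.016),('c2',(463,228),.016),('c3',(467,360),.016),('c4',(329,363),.016)]:
    print(n,onz('top',np.array(uv)*s,z))
for n,uv,z in[('hub',(401,312),.045),('holder',(366,338),.064),('nut',(497,383),.056),('handle',(512,384),.0965)]: print('side',n,onz('side',np.array(uv)*s,z))
t=cv2.imread('pics/top0.png')[200:290,300:420];d=cv2.imread('pics/top0.png')[130:240,195:345];e=cv2.imread('pics/side0.png')[270:384,250:390]
r=lambda a:cv2.resize(a,(400,300),interpolation=cv2.INTER_CUBIC)
g=np.vstack([np.hstack([r(t),r(e)]),np.hstack([r(d),r(cv2.imread('pics/side0.png')[100:280,180:350])])])
cv2.imwrite('pics/c1.png',np.clip(g*1.7,0,255))
E
```

```text
tin top [ 0.4408 -0.3458  0.066 ] [ 0.4364 -0.3467  0.066 ]
holder [0.4861 0.0094 0.064 ]
hub [0.5863 0.0282 0.04  ]
crank [ 0.5735 -0.1944  0.053 ]
handle [ 0.5607 -0.227   0.09  ]
c1 [0.7312 0.1816 0.016 ]
c2 [ 0.7344 -0.1189  0.016 ]
c3 [ 0.4429 -0.1273  0.016 ]
c4 [0.4322 0.1674 0.016 ]
side hub [0.5835 0.0287 0.045 ]
side holder [0.483  0.0117 0.064 ]
side nut [ 0.572  -0.1998  0.056 ]
side handle [ 0.5575 -0.2331  0.0965][ WARN:0@0.372] global loadsave.cpp:1063 imwrite_ Unsupported depth image for selected encoder is fallbacked to CV_8U.
```

View pics/c1.png

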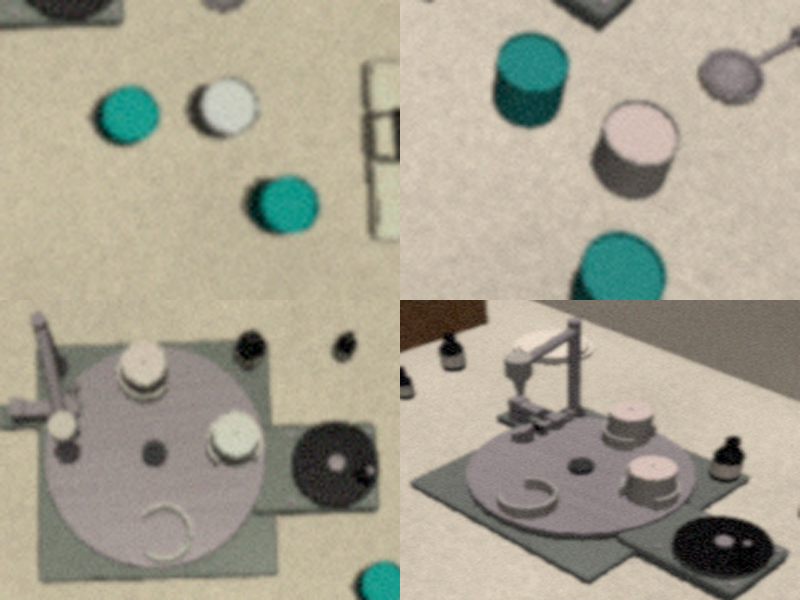

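The crop confirms the choice: a plain metal cup with wax and no wick. The holder is about (0.484, 0.010), open to the left. Next I'll write a helper that only calculates the moves.

```bash
cat >> h.py <<'E'
from scipy.spatial.transform import Rotation as Ro
def plan(*wps):
    """waypoints (x,y,z,yaw), tool down: fractions for successive calls from the measured pose"""
    o=telemetry.get_obs();p=o['tcp_pos'];R=Ro.from_euler('xyz',o['orientation'])
    for w in wps:
        T=Ro.from_euler('xyz',[np.pi,0,w[3]])
        d=R.inv().apply(np.array(w[:3])-p)/.2; r=(R.inv()*T).as_rotvec()/(np.pi/4)
        print('xyz',d.round(3),'twist',r.round(3),'' if max(abs(np.r_[d,r]))<=1 else 'TOO BIG','rows',int(np.ceil(max(np.linalg.norm(d)*.2/.0417,np.linalg.norm(r)*45/7.16))))
        p,R=np.array(w[:3]),T
def ob():
    o=telemetry.get_obs();print({k:(np.round(v,4)) for k,v in o.items() if k in('t','tcp_pos','orientation','force','opening','grip_force','joint_positions')})
E
python3 - <<'E'
from h import *
plan((.32,.44,.27,2.3),(.40,.25,.30,1.9),(.42,.07,.33,1.57),(.42,-.12,.30,1.25),(.43,-.30,.26,.91))
E
```

```text
xyz [-0.925 -0.565 -0.071] twist [-0.001  0.     0.713]  rows 6
xyz [-0.975 -0.335 -0.15 ] twist [ 0.    -0.     0.509]  rows 5
xyz [-0.884 -0.196 -0.15 ] twist [ 0.   -0.    0.42]  rows 5
xyz [-0.95   0.001  0.15 ] twist [-0.    -0.     0.407]  rows 5
xyz [-0.838  0.331  0.2  ] twist [ 0.    -0.     0.433]  rows 5
```

```bash
A='' ; python3 -m pendant '[{"xyz":[-0.925,-0.565,-0.07],"twist":[0,0,0.713],"grip":1},{"xyz":[-0.925,-0.565,-0.07],"twist":[0,0,0.713],"grip":1},{"xyz":[-0.925,-0.565,-0.07],"twist":[0,0,0.713],"grip":1},{"xyz":[-0.925,-0.565,-0.07],"twist":[0,0,0.713],"grip":1},{"xyz":[-0.925,-0.565,-0.07],"twist":[0,0,0.713],"grip":1},{"xyz":[-0.925,-0.565,-0.07],"twist":[0,0,0.713],"grip":1},{"xyz":[-0.925,-0.565,-0.07],"twist":[0,0,0.713],"grip":1}]'
python3 -m pendant '[{"xyz":[-0.975,-0.335,-0.15],"twist":[0,0,0.51],"grip":1},{"xyz":[-0.975,-0.335,-0.15],"twist":[0,0,0.51],"grip":1},{"xyz":[-0.975,-0.335,-0.15],"twist":[0,0,0.51],"grip":1},{"xyz":[-0.975,-0.335,-0.15],"twist":[0,0,0.51],"grip":1},{"xyz":[-0.975,-0.335,-0.15],"twist":[0,0,0.51],"grip":1},{"xyz":[-0.975,-0.335,-0.15],"twist":[0,0,0.51],"grip":1}]'
python3 -m pendant '[{"xyz":[-0.885,-0.195,-0.15],"twist":[0,0,0.42],"grip":1},{"xyz":[-0.885,-0.195,-0.15],"twist":[0,0,0.42],"grip":1},{"xyz":[-0.885,-0.195,-0.15],"twist":[0,0,0.42],"grip":1},{"xyz":[-0.885,-0.195,-0.15],"twist":[0,0,0.42],"grip":1},{"xyz":[-0.885,-0.195,-0.15],"twist":[0,0,0.42],"grip":1},{"xyz":[-0.885,-0.195,-0.15],"twist":[0,0,0.42],"grip":1},{"xyz":[-0.885,-0.195,-0.15],"twist":[0,0,0.42],"grip":1}]'
python3 - <<'E'
from h import *
import json
np.set_printoptions(precision=4,suppress=True)
ob();c=vision.camera_info('wrist');im=snap('wrist','w0.png');print(c)
np.save('w0E.npy',c['extrinsics'])
cv2.imwrite('pics/w0b.png',np.clip(cv2.resize(im,(800,600))[:,:,::-1]*1.5,0,255).astype('uint8'))
plan((.42,-.12,.30,1.25),(.43,-.30,.26,.91))
E
```

```text
t: 0.68
tcp_pos: [0.3218, 0.4384, 0.2704]
orientation: [-3.141, 0.0, 2.296]
force: [-0.4, 1.2, 0.9]
opening: 0.999
grip_force: 0.0
t: 1.18
tcp_pos: [0.4022, 0.2461, 0.3012]
orientation: [3.14, 0.001, 1.896]
force: [1.2, 1.1, 0.9]
opening: 0.997
grip_force: 0.0
t: 1.77
tcp_pos: [0.4203, 0.0703, 0.3302]
orientation: [-3.142, -0.0, 1.569]
force: [-0.6, 0.6, 0.3]
opening: 1.0
grip_force: 0.0
{'t': np.float64(1.7667), 'joint_positions': array([0.0252, 0.1306, 1.6857, 0.0004, 1.3253, 0.0273]), 'tcp_pos': array([0.4203, 0.0703, 0.3302]), 'orientation': array([-3.1416, -0.0004,  1.5686]), 'force': array([-0.6175,  0.5723,  0.3011]), 'grip_force': np.float64(0.0), 'opening': np.float64(0.9995)}
{'fovy': 66.54922855577188, 'cx': 258.1141965156439, 'cy': 190.22100763174103, 'extrinsics': array([[ 1.    , -0.0033,  0.    ,  0.4212],
       [-0.0032, -0.9628, -0.2701,  0.1391],
       [ 0.0009,  0.2701, -0.9628,  0.4481],
       [ 0.    ,  0.    ,  0.    ,  1.    ]])}
xyz [-0.955  0.     0.15 ] twist [-0.001 -0.     0.407]  rows 5
xyz [-0.838  0.331  0.2  ] twist [ 0.    -0.     0.433]  rows 5
```

View pics/w0b.png

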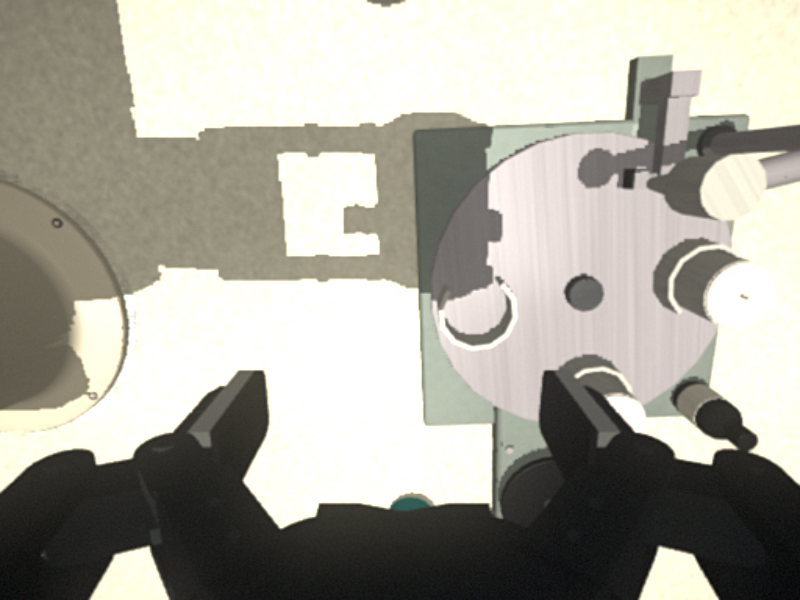

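The wrist view shows the empty holder ring at (478,312), the hub at (584,293), the nozzle at (735,185), the candles, and the plate's left edge at x≈420. I'll measure those and go on to the tin.

```bash
python3 - <<'E'
from h import *
np.set_printoptions(precision=4,suppress=True)
im=cv2.imread('pics/w0.png');c=vision.camera_info('wrist');s=.64
for n,uv,z in[('hub',(584,293),.045),('plate c',(414,130),.016),('plate c',(425,425),.016)]: print(n,onz('wrist',np.array(uv)*s,z,c))
# ring: bright pixels by geometry: back-project region onto z=.064
g=im.astype(float).mean(2); pts=[]
for v in range(165,235):
  for u in range(270,345):
    if g[v,u]>158: pts.append((u,v))
P=np.array([onz('wrist',p,.064,c)[:2] for p in pts]);d=np.linalg.norm(P-[.485,.01],axis=1);Q=P[(d<.040)&(d>.022)]
for _ in range(8):
  A=np.c_[2*Q,np.ones(len(Q))];x=np.linalg.lstsq(A,(Q**2).sum(1),rcond=None)[0];r=np.sqrt(x[2]+x[:2]@x[:2]);d=abs(np.linalg.norm(P-x[:2],axis=1)-r);Q=P[d<.004]
print('ring',x[:2],r,len(Q),d[d<.004].std())
m=np.zeros_like(g,np.uint8);
for p in pts:m[p[1],p[0]]=255
# disc outline: ellipse via plane .038, hub dark blob
hb=(g[170:205,355:395]<60).astype(np.uint8);M=cv2.moments(hb,True);print('hub',onz('wrist',(355+M['m10']/M['m00'],170+M['m01']/M['m00']),.045,c),M['m00'])
E
python3 -m pendant '[{"xyz":[-0.955,0,0.15],"twist":[0,0,0.407],"grip":1},{"xyz":[-0.955,0,0.15],"twist":[0,0,0.407],"grip":1},{"xyz":[-0.955,0,0.15],"twist":[0,0,0.407],"grip":1},{"xyz":[-0.955,0,0.15],"twist":[0,0,0.407],"grip":1},{"xyz":[-0.955,0,0.15],"twist":[0,0,0.407],"grip":1},{"xyz":[-0.955,0,0.15],"twist":[0,0,0.407],"grip":1}]'
python3 - <<'E'
from h import *
np.set_printoptions(precision=4,suppress=True)
c=vision.camera_info('wrist');im=snap('wrist','w1.png')
cv2.imwrite('pics/w1b.png',cv2.resize(im,(800,600))[:,:,::-1])
print(proj('wrist',(.44,-.346,.066),c)/.64,proj('wrist',(.44,-.346,0),c)/.64)
plan((.41,-.29,.26,.91))
E
```

```text
hub [0.5859 0.0303 0.045 ]
plate c [0.4307 0.1731 0.016 ]
plate c [ 0.4437 -0.1228  0.016 ]
ring [0.4864 0.0168] 0.03235495399775005 297 0.0008310730706440201
hub [0.5763 0.038  0.045 ] 82.0
t: 2.32
tcp_pos: [0.4203, -0.1232, 0.2992]
orientation: [-3.14, 0.001, 1.249]
force: [-0.2, 0.2, -0.7]
opening: 1.002
grip_force: 0.0
[501.821  484.4549] [488.6645 442.2602]
xyz [-0.816  0.219  0.197] twist [-0.002  0.     0.431]  rows 5
```

View pics/w1b.png

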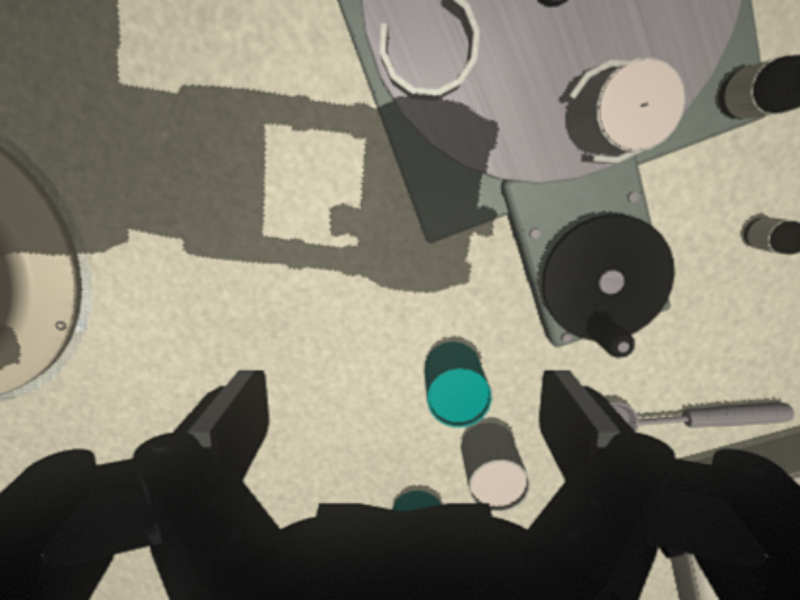

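The picture shows the tin's top at (498,483), the turquoise look-alikes at (459,396) and (417,498), the crank nut at (612,281), the handle top at (624,346), and the ring at (430,48). I'll measure from these pixels.

```bash
python3 - <<'E'
from h import *
np.set_printoptions(precision=4,suppress=True)
im=cv2.imread('pics/w1.png');c=vision.camera_info('wrist');s=.64
for n,uv,z in[('tin',(498,483),.066),('nut',(612,281),.056),('handle',(624,346),.0965),('ring',(430,48),.064),('candle',(641,104),.102),('wheel',(608,277),.051)]: print(n,onz('wrist',np.array(uv)*s,z,c))
b,g,r=[im[:,:,i].astype(int) for i in range(3)]
# tin top: bright, pinkish
m=((im.astype(float).mean(2)>165)).astype(np.uint8);m[:,:290]=0;m[:290]=0;m[:,345:]=0
n,l,st,ce=cv2.connectedComponentsWithStats(m)
for i in range(1,n):
  if st[i,4]>150:
    print(st[i],ce[i],onz('wrist',ce[i],.060,c),onz('wrist',ce[i],.066,c))
g=im.astype(float).mean(2)
P=np.array([onz('wrist',(u,v),.064,c)[:2] for v in range(0,70) for u in range(230,315) if g[v,u]>170]);x=np.array([.4864,.0168]);r=.032
for _ in range(8):
  d=abs(np.linalg.norm(P-x,axis=1)-r);Q=P[d<.005]
  A=np.c_[2*Q,np.ones(len(Q))];y=np.linalg.lstsq(A,(Q**2).sum(1),rcond=None)[0];x=y[:2];r=np.sqrt(y[2]+x@x)
print('ring',x,r,len(Q))
E
python3 -m pendant '[{"xyz":[-0.815,0.22,0.2],"twist":[0,0,0.431],"grip":1},{"xyz":[-0.815,0.22,0.2],"twist":[0,0,0.431],"grip":1},{"xyz":[-0.815,0.22,0.2],"twist":[0,0,0.431],"grip":1},{"xyz":[-0.815,0.22,0.2],"twist":[0,0,0.431],"grip":1},{"xyz":[-0.815,0.22,0.2],"twist":[0,0,0.431],"grip":1},{"xyz":[-0.815,0.22,0.2],"twist":[0,0,0.431],"grip":1}]'
python3 - <<'E'
from h import *
np.set_printoptions(precision=4,suppress=True)
c=vision.camera_info('wrist');im=snap('wrist','w2.png')
print(proj('wrist',(.44,-.346,.066),c))
g=im.astype(float)
E
```

```text
tin [ 0.437  -0.3413  0.066 ]
nut [ 0.5755 -0.193   0.056 ]
handle [ 0.5591 -0.2301  0.0965]
ring [0.4859 0.015  0.064 ]
candle [ 0.5996 -0.0664  0.102 ]
wheel [ 0.5749 -0.1905  0.051 ]
[ 290  290   55   48 1604] [320.2868 311.1646] [ 0.4381 -0.3502  0.06  ] [ 0.4382 -0.3453  0.066 ]
ring [0.4869 0.0202] 0.03253616242804588 597
t: 2.87
tcp_pos: [0.4109, -0.2896, 0.2593]
orientation: [-3.14, -0.0, 0.911]
force: [0.5, 0.7, -0.0]
opening: 0.998
grip_force: 0.0
[309.63   197.7266]
```

```bash
python3 - <<'E'
from h import *
np.set_printoptions(precision=4,suppress=True)
im=cv2.imread('pics/w2.png');c=vision.camera_info('wrist');ob()
cr=im[110:310,210:410]
hsv=cv2.cvtColor(cr,cv2.COLOR_BGR2HSV);print([cr[int(y),int(x)].tolist() for x,y in [(100,88),(100,100),(10,10)]])
cv2.imwrite('pics/w2c.png',cv2.resize(cr,(600,600),interpolation=cv2.INTER_CUBIC))
E
```

```text
{'t': np.float64(2.9167), 'joint_positions': array([-0.731 ,  0.3181,  1.6371,  0.0005,  1.1879, -0.0722]), 'tcp_pos': array([ 0.4109, -0.2882,  0.2597]), 'orientation': array([-3.1402, -0.0006,  0.9118]), 'force': array([-0.5516,  0.2031, -0.208 ]), 'grip_force': np.float64(0.0), 'opening': np.float64(0.9974)}
[[178, 194, 199], [173, 190, 198], [82, 95, 98]]
```

View pics/w2c.png

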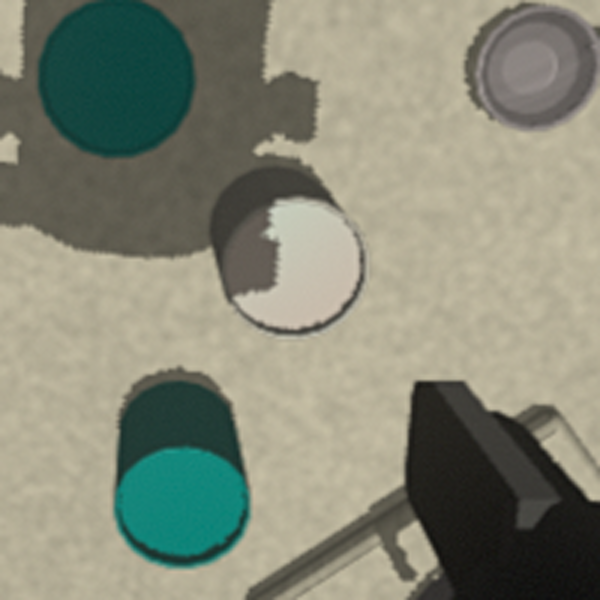

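```bash
python3 - <<'E'
from h import *
np.set_printoptions(precision=4,suppress=True)
p=onz('wrist',(307.2,198),.066);print(p)
x,y=p[:2]
plan((x,y,.16,.91),(x,y,.057,.91))
E
```

```text
[ 0.4377 -0.3433  0.066 ]
xyz [-0.136  0.275  0.498] twist [-0.002 -0.001  0.002]  rows 3
xyz [ 0.    -0.     0.515] twist [0. 0. 0.]  rows 3
```

```bash
python3 -m pendant '[{"xyz":[-0.136,0.275,0.3],"twist":[0,0,0],"grip":1},{"xyz":[-0.136,0.275,0.498],"twist":[0,0,0],"grip":1},{"xyz":[-0.136,0.275,0.498],"twist":[0,0,0],"grip":1},{"xyz":[-0.136,0.275,0.498],"twist":[0,0,0],"grip":1},{"xyz":[-0.136,0.275,0.7],"twist":[0,0,0],"grip":1},{"xyz":[-0.136,0.275,0.85],"twist":[0,0,0],"grip":1},{"xyz":[-0.136,0.275,1.0],"twist":[0,0,0],"grip":1}]'
python3 - <<'E'
from h import *
np.set_printoptions(precision=4,suppress=True)
ob();plan((.4377,-.3433,.057,.91))
E
```

```text
t: 3.5
tcp_pos: [0.4382, -0.3423, 0.0607]
orientation: [3.141, -0.0, 0.914]
force: [1.1, -0.5, -0.9]
opening: 1.002
grip_force: 0.0
{'t': np.float64(3.5), 'joint_positions': array([-0.7707,  0.6616,  1.7018,  0.0004,  0.7773, -0.1138]), 'tcp_pos': array([ 0.4382, -0.3423,  0.0607]), 'orientation': array([ 3.1406, -0.0002,  0.9136]), 'force': array([ 1.0966, -0.4689, -0.9056]), 'grip_force': np.float64(0.0), 'opening': np.float64(1.0021)}
xyz [-0.005  0.001  0.018] twist [ 0.001 -0.     0.005]  rows 1
```

```bash
python3 -m pendant '[{"xyz":[-0.005,0,0.018],"twist":[0,0,0],"grip":-1},{"xyz":[-0.005,0,0.018],"twist":[0,0,0],"grip":-1},{"xyz":[-0.005,0,0.018],"twist":[0,0,0],"grip":-1},{"xyz":[-0.005,0,0.018],"twist":[0,0,0],"grip":-1},{"xyz":[-0.005,0,0.018],"twist":[0,0,0],"grip":-1},{"xyz":[-0.005,0,0.018],"twist":[0,0,0],"grip":-1},{"xyz":[-0.005,0,0.018],"twist":[0,0,0],"grip":-1},{"xyz":[-0.005,0,0.018],"twist":[0,0,0],"grip":-1}]'
python3 -m pendant '[{"xyz":[0,0,-0.1],"twist":[0,0,0],"grip":-1},{"xyz":[0,0,-0.25],"twist":[0,0,0],"grip":-1},{"xyz":[0,0,-0.45],"twist":[0,0,0],"grip":-1},{"xyz":[0,0,-0.6],"twist":[0,0,0],"grip":-1},{"xyz":[0,0,-0.7],"twist":[0,0,0],"grip":-1},{"xyz":[0,0,-0.7],"twist":[0,0,0],"grip":-1},{"xyz":[0,0,-0.7],"twist":[0,0,0],"grip":-1}]'
python3 - <<'E'
from h import *
np.set_printoptions(precision=4,suppress=True)
c=vision.camera_info('wrist');im=snap('wrist','w3.png')
cv2.imwrite('pics/w3c.png',cv2.resize(im[190:340,150:350],(800,600),interpolation=cv2.INTER_CUBIC)[:,:,::-1])
plan((.42,-.17,.22,1.2),(.43,-.0,.22,1.56),(.486,.017,.2,1.56),)
E
```

```text
t: 4.17
tcp_pos: [0.4373, -0.3458, 0.0587]
orientation: [3.139, 0.0, 0.911]
force: [0.1, 3.3, 15.7]
opening: 0.643
grip_force: 64.8
t: 4.75
tcp_pos: [0.4368, -0.3457, 0.1985]
orientation: [3.138, 0.0, 0.911]
force: [-0.1, -0.6, -1.8]
opening: 0.637
grip_force: 63.8
xyz [ 0.642 -0.601 -0.115] twist [ 0.001  0.    -0.368]  rows 5
xyz [ 0.81  -0.261 -0.   ] twist [-0.     0.    -0.458]  rows 5
xyz [0.088 0.279 0.1  ] twist [0. 0. 0.]  rows 2
```

View pics/w3c.png

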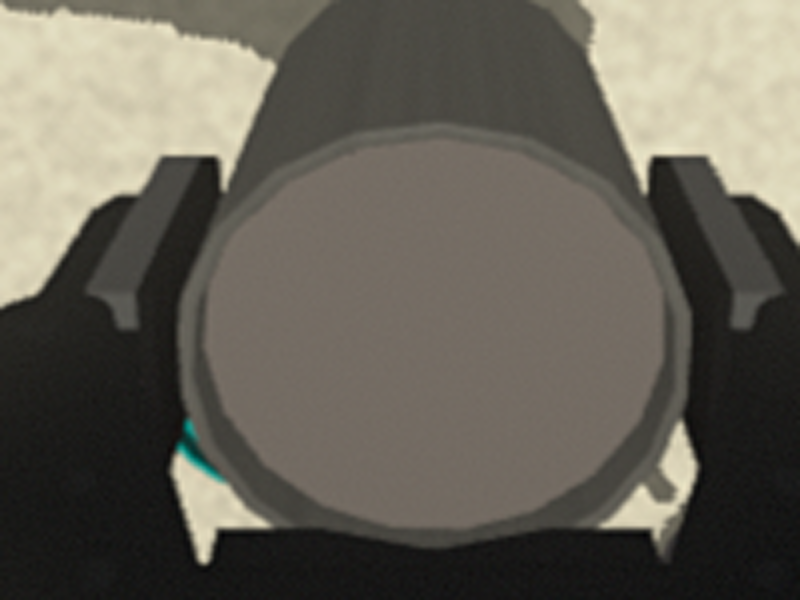

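The tin is held upright, with its rim centred at crop (435,335). I'll get the tin's offset in the hand from that.

```bash
python3 - <<'E'
from h import *
np.set_printoptions(precision=4,suppress=True)
o=telemetry.get_obs();t=o['tcp_pos'];R=Ro.from_euler('xyz',o['orientation'])
p=onz('wrist',(258.4,273.5),t[2]+.0073);print(t,p,'off tool',R.inv().apply(p-t))
E
python3 -m pendant '[{"xyz":[0.64,-0.6,-0.115],"twist":[0,0,-0.368],"grip":-1},{"xyz":[0.64,-0.6,-0.115],"twist":[0,0,-0.368],"grip":-1},{"xyz":[0.64,-0.6,-0.115],"twist":[0,0,-0.368],"grip":-1},{"xyz":[0.64,-0.6,-0.115],"twist":[0,0,-0.368],"grip":-1},{"xyz":[0.64,-0.6,-0.115],"twist":[0,0,-0.368],"grip":-1},{"xyz":[0.64,-0.6,-0.115],"twist":[0,0,-0.368],"grip":-1}]'
python3 - <<'E'
from h import *
plan((.43,-.04,.22,1.56))
E
```

```text
[ 0.4363 -0.3452  0.1972] [ 0.4375 -0.3445  0.2045] off tool [ 0.0013  0.0005 -0.0073]
t: 5.3
tcp_pos: [0.4188, -0.1676, 0.2192]
orientation: [-3.139, -0.001, 1.203]
force: [0.4, -0.4, -1.1]
opening: 0.642
grip_force: 63.9
xyz [ 0.616 -0.177 -0.003] twist [-0.003 -0.001 -0.455]  rows 4
```

```bash
python3 -m pendant '[{"xyz":[0.616,-0.177,0],"twist":[0,0,-0.455],"grip":-1},{"xyz":[0.616,-0.177,0],"twist":[0,0,-0.455],"grip":-1},{"xyz":[0.616,-0.177,0],"twist":[0,0,-0.455],"grip":-1},{"xyz":[0.616,-0.177,0],"twist":[0,0,-0.455],"grip":-1},{"xyz":[0.616,-0.177,0],"twist":[0,0,-0.455],"grip":-1},{"xyz":[0.616,-0.177,0],"twist":[0,0,-0.455],"grip":-1}]'
python3 - <<'E'
from h import *
np.set_printoptions(precision=4,suppress=True)
c=vision.camera_info('wrist');im=snap('wrist','w4.png');ob();a=proj('wrist',(.486,.017,.064),c).round(1);print(a)
u,v=a.astype(int);u0=max(0,min(312,u-100));v0=max(0,min(234,v-75));print(u0,v0)
cv2.imwrite('pics/w4c.png',cv2.resize(im[v0:v0+150,u0:u0+200],(800,600),interpolation=cv2.INTER_CUBIC)[:,:,::-1])
E
```

```text
t: 5.8
tcp_pos: [0.4318, -0.0435, 0.2191]
orientation: [-3.141, 0.0, 1.557]
force: [-0.0, -0.3, -0.9]
opening: 0.639
grip_force: 63.8
{'t': np.float64(5.85), 'joint_positions': array([-0.2392,  0.2776,  1.8417, -0.0004,  1.023 , -0.2243]), 'tcp_pos': array([ 0.4317, -0.0441,  0.2192]), 'orientation': array([-3.1409,  0.0002,  1.556 ]), 'force': array([-0.2348, -1.1433, -1.6461]), 'grip_force': np.float64(63.8144), 'opening': np.float64(0.6361)}
[316.3 116.6]
216 41
```

View pics/w4c.png

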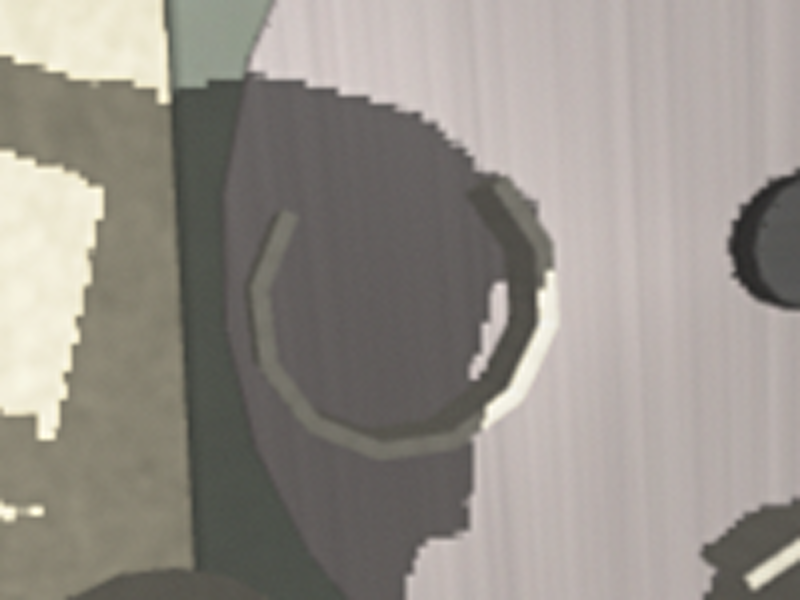

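The holder ring's top outer edge runs through (250,290), (382,459) and (557,325). I'll fit a circle there.

```bash
python3 - <<'E'
from h import *
from scipy.optimize import least_squares
np.set_printoptions(precision=4,suppress=True)
c=vision.camera_info('wrist')
pts=[(250,290),(260,362),(310,430),(382,460),(470,442),(518,407),(557,325),(551,245)]
P=np.array([onz('wrist',(216+(u+.5)/4-.5,41+(v+.5)/4-.5),.064,c)[:2] for u,v in pts])
f=least_squares(lambda x:np.linalg.norm(P-x[:2],axis=1)-x[2],[.486,.017,.034]);print(f.x,f.fun*1e3)
x,y=f.x[:2];o=telemetry.get_obs()
# tin offset .0013 along tool x, .0005 tool y
R=Ro.from_euler('xyz',[np.pi,0,1.556]);t=np.array([x,y,0])-R.apply([.0013,.0005,0]);print(t)
plan((t[0],t[1],.150,1.556),(t[0],t[1],.099,1.556))
E
```

```text
[0.4867 0.0156 0.035 ] [ 0.4194 -0.1598 -0.3697  0.0134 -0.0571  0.4637  0.0387 -0.3487]
[ 0.4862  0.0143 -0.    ]
xyz [0.296 0.268 0.346] twist [-0.001  0.     0.   ]  rows 3
xyz [ 0.    -0.     0.255] twist [0. 0. 0.]  rows 2
```

```bash
python3 -m pendant '[{"xyz":[0.15,0.134,0.15],"twist":[0,0,0],"grip":-1},{"xyz":[0.296,0.268,0.3],"twist":[0,0,0],"grip":-1},{"xyz":[0.296,0.268,0.346],"twist":[0,0,0],"grip":-1},{"xyz":[0.296,0.268,0.346],"twist":[0,0,0],"grip":-1},{"xyz":[0.296,0.268,0.346],"twist":[0,0,0],"grip":-1},{"xyz":[0.296,0.268,0.346],"twist":[0,0,0],"grip":-1}]'
python3 - <<'E'
from h import *
plan((.4862,.0143,.099,1.556))
E
```

```text
t: 6.35
tcp_pos: [0.4859, 0.0141, 0.1506]
orientation: [-3.141, 0.0, 1.556]
force: [-0.8, 0.2, -1.2]
opening: 0.639
grip_force: 63.9
xyz [0.001 0.002 0.258] twist [-0.001  0.    -0.   ]  rows 2
```

```bash
python3 -m pendant '[{"xyz":[0,0.002,0.08],"twist":[0,0,0],"grip":-1},{"xyz":[0,0.002,0.12],"twist":[0,0,0],"grip":-1},{"xyz":[0,0.002,0.15],"twist":[0,0,0],"grip":-1},{"xyz":[0,0.002,0.18],"twist":[0,0,0],"grip":-1},{"xyz":[0,0.002,0.18],"twist":[0,0,0],"grip":-1}]'
python3 -m pendant '[{"xyz":[0,0,0.02],"twist":[0,0,0],"grip":-1},{"xyz":[0,0,0.04],"twist":[0,0,0],"grip":-1},{"xyz":[0,0,0.06],"twist":[0,0,0],"grip":-1},{"xyz":[0,0,0.075],"twist":[0,0,0],"grip":-1},{"xyz":[0,0,0.075],"twist":[0,0,0],"grip":-1}]'
```

```text
t: 6.77
tcp_pos: [0.4861, 0.0156, 0.1149]
orientation: [3.141, -0.001, 1.556]
force: [-0.7, 12.8, 2.5]
opening: 0.637
grip_force: 72.5
t: 7.18
tcp_pos: [0.4861, 0.0156, 0.0995]
orientation: [-3.141, -0.001, 1.556]
force: [0.5, 6.9, -4.3]
opening: 0.637
grip_force: 72.0
```

```bash
python3 -m pendant '[{"xyz":[0.008,0,0],"twist":[0,0,0],"grip":-1},{"xyz":[0.010,0,0.005],"twist":[0,0,0],"grip":-1},{"xyz":[0.010,0,0.010],"twist":[0,0,0],"grip":-1},{"xyz":[0.010,0,0.013],"twist":[0,0,0],"grip":-1},{"xyz":[0.010,0,0.013],"twist":[0,0,0],"grip":-1}]'
```

```text
t: 7.6
tcp_pos: [0.4864, 0.0172, 0.0969]
orientation: [3.141, 0.0, 1.557]
force: [-0.1, -0.0, -1.1]
opening: 0.642
grip_force: 71.8
```

```bash
python3 -m pendant '[{"xyz":[0,0,0],"twist":[0,0,0],"grip":0.6},{"xyz":[0,0,0],"twist":[0,0,0],"grip":0.8},{"xyz":[0,0,0],"twist":[0,0,0],"grip":0.8},{"xyz":[0,0,0],"twist":[0,0,0],"grip":0.8},{"xyz":[0,0,-0.1],"twist":[0,0,0],"grip":1},{"xyz":[0,0,-0.3],"twist":[0,0,0],"grip":1},{"xyz":[0,0,-0.5],"twist":[0,0,0],"grip":1},{"xyz":[0,0,-0.5],"twist":[0,0,0],"grip":1},{"xyz":[0,0,-0.5],"twist":[0,0,0],"grip":1}]'
python3 - <<'E'
from h import *
np.set_printoptions(precision=4,suppress=True)
plan((.47,-.12,.21,1.3),)
c=vision.camera_info('wrist');im=snap('wrist','w5.png');a=proj('wrist',(.4867,.0165,.104),c);print(a)
top=snap('top','top1.png')
u,v=a.astype(int)
A=cv2.resize(im[v-75:v+75,u-75:u+75],(400,400),interpolation=2)
B=cv2.resize(top[130:240,210:345],(400,400),interpolation=2)
cv2.imwrite('pics/c5.png',np.hstack([A,np.clip(B*1.6,0,255).astype('uint8')])[:,:,::-1])
E
```

```text
t: 8.35
tcp_pos: [0.4876, 0.0174, 0.1989]
orientation: [3.137, 0.0, 1.558]
force: [-0.0, 0.4, -1.0]
opening: 0.999
grip_force: 0.0
xyz [-0.688 -0.078 -0.056] twist [ 0.006 -0.     0.328]  rows 4
[255.3619 202.6889]
```

View pics/c5.png

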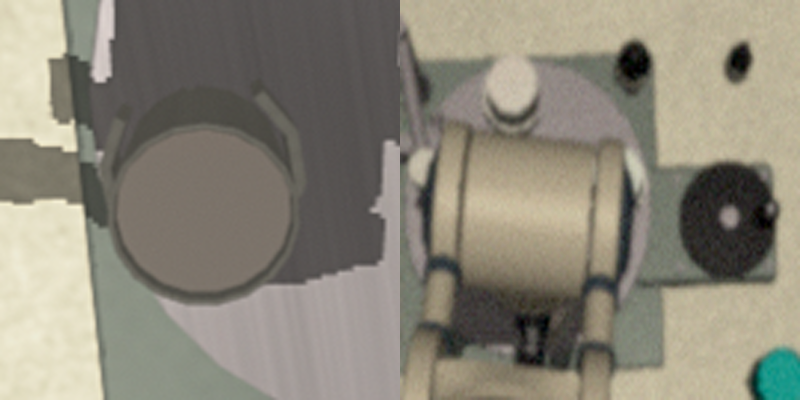

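The tin is seated inside the horseshoe, with its rim centred at (205,215) in the left crop. Now to the crank.

```bash
python3 -m pendant '[{"xyz":[-0.688,-0.078,-0.056],"twist":[0,0,0.328],"grip":1},{"xyz":[-0.688,-0.078,-0.056],"twist":[0,0,0.328],"grip":1},{"xyz":[-0.688,-0.078,-0.056],"twist":[0,0,0.328],"grip":1},{"xyz":[-0.688,-0.078,-0.056],"twist":[0,0,0.328],"grip":1},{"xyz":[-0.688,-0.078,-0.056],"twist":[0,0,0.328],"grip":1}]'
python3 - <<'E'
from h import *
plan((.53,-.25,.21,1.3),)
E
```

```text
t: 8.87
tcp_pos: [0.4683, -0.1228, 0.207]
orientation: [-3.14, 0.0, 1.297]
force: [0.4, 0.6, -0.5]
opening: 0.998
grip_force: 0.0
xyz [-0.528  0.469 -0.016] twist [-0.002  0.    -0.004]  rows 4
```

```bash
python3 -m pendant '[{"xyz":[-0.528,0.469,0],"twist":[0,0,0],"grip":1},{"xyz":[-0.528,0.469,0],"twist":[0,0,0],"grip":1},{"xyz":[-0.528,0.469,0],"twist":[0,0,0],"grip":1},{"xyz":[-0.528,0.469,0],"twist":[0,0,0],"grip":1},{"xyz":[-0.528,0.469,0],"twist":[0,0,0],"grip":1},{"xyz":[-0.528,0.469,0],"twist":[0,0,0],"grip":1}]'
python3 - <<'E'
from h import *
np.set_printoptions(precision=4,suppress=True)
c=vision.camera_info('wrist');im=snap('wrist','w6.png')
print('exp nut',proj('wrist',(.575,-.194,.056),c),'handle',proj('wrist',(.559,-.231,.0965),c))
g=cv2.cvtColor(im,cv2.COLOR_RGB2GRAY)
dark=(g<62).astype(np.uint8)
n,l,st,ce=cv2.connectedComponentsWithStats(dark)
for i in range(1,n):
  if st[i,4]>400: print('dark',st[i],ce[i].round(1))
u,v=proj('wrist',(.57,-.21,.06),c).astype(int)
w=g[max(0,v-80):v+80,max(0,u-80):u+80];n,l,st,ce=cv2.connectedComponentsWithStats((w>85).astype(np.uint8))
for i in range(1,n):
  if 15<st[i,4]<1500: 
    q=ce[i]+[max(0,u-80),max(0,v-80)];print('light',st[i,2:],q.round(1),onz('wrist',q,.056,c),onz('wrist',q,.0965,c))
E
```

```text
t: 9.37
tcp_pos: [0.5308, -0.2465, 0.2063]
orientation: [-3.139, -0.001, 1.299]
force: [-0.6, 1.5, 0.3]
opening: 1.006
grip_force: 0.0
exp nut [289.6732 115.8164] handle [286.5469 169.0892]
dark [  228    54   120   128 11082] [288.5 114.8]
dark [ 437   73   51   30 1059] [460.   87.1]
dark [ 142  177   55   49 1006] [176.8 193.8]
dark [    0   237   512   147 41997] [257.7 334.4]
light [15  4 34] [250.   55.8] [ 0.5546 -0.1374  0.056 ] [ 0.5539 -0.1439  0.0965]
```

```bash
python3 - <<'E'
from h import *
from scipy.optimize import least_squares
np.set_printoptions(precision=4,suppress=True)
c=vision.camera_info('wrist');im=cv2.imread('pics/w6.png');g=cv2.cvtColor(im,cv2.COLOR_BGR2GRAY)
m=(g<62).astype(np.uint8);n,l,st,ce=cv2.connectedComponentsWithStats(m)
k=l[115-30,289];cn=max(cv2.findContours((l==k).astype(np.uint8),0,1)[0],key=len)[:,0]
P=np.array([onz('wrist',p,.051,c)[:2] for p in cn])
f=least_squares(lambda x:np.linalg.norm(P-x[:2],axis=1)-x[2],[.575,-.194,.054],loss='soft_l1',f_scale=.001);print('wheel',f.x,np.abs(f.fun).mean())
w=g[95:200,255:325].astype(float);med=np.median(w);print('med',med,w.max())
for th in(med+8,med+14,med+22):
  n,l,st,ce=cv2.connectedComponentsWithStats((w>th).astype(np.uint8))
  for i in range(1,n):
    if 12<st[i,4]<600:
      q=ce[i]+[255,95];print(th,st[i,2:],q.round(1),onz('wrist',q,.056,c)[:2],onz('wrist',q,.0965,c)[:2])
E
```

```text
wheel [ 0.5731 -0.1954  0.0538] 0.001764713291836593
med 26.0 221.0
34.0 [ 23  23 427] [289.9 117.1] [ 0.5746 -0.1943] [ 0.5708 -0.1921]
34.0 [ 15  13 135] [308.3 169.8] [ 0.5796 -0.2453] [ 0.5751 -0.2354]
40.0 [ 23  23 419] [289.8 117.1] [ 0.5745 -0.1943] [ 0.5708 -0.1921]
40.0 [ 12  11 101] [307.2 169.3] [ 0.5788 -0.2446] [ 0.5744 -0.2348]
48.0 [ 22  23 400] [289.7 117.2] [ 0.5744 -0.1943] [ 0.5707 -0.1921]
48.0 [11 11 92] [307.2 169.3] [ 0.5788 -0.2446] [ 0.5744 -0.2348]
```

```bash
python3 - <<'E'
from h import *
plan((.5744,-.2348,.14,1.5708),(.5744,-.2348,.088,1.5708))
E
```

```text
xyz [0.111 0.198 0.333] twist [-0.003 -0.002 -0.345]  rows 3
xyz [ 0.   -0.    0.26] twist [0. 0. 0.]  rows 2
```

```bash
python3 -m pendant '[{"xyz":[0.111,0.198,0.2],"twist":[0,0,-0.345],"grip":1},{"xyz":[0.111,0.198,0.333],"twist":[0,0,-0.345],"grip":1},{"xyz":[0.111,0.198,0.333],"twist":[0,0,-0.345],"grip":1},{"xyz":[0.111,0.198,0.333],"twist":[0,0,-0.345],"grip":1},{"xyz":[0.111,0.198,0.333],"twist":[0,0,-0.345],"grip":1}]'
python3 - <<'E'
from h import *
plan((.5744,-.2348,.088,1.5708))
E
```

```text
t: 9.83
tcp_pos: [0.5748, -0.2351, 0.142]
orientation: [-3.141, -0.0, 1.569]
force: [-0.7, 0.1, 1.0]
opening: 0.998
grip_force: 0.0
xyz [ 0.001 -0.002  0.27 ] twist [-0.001 -0.    -0.002]  rows 2
```

```bash
python3 -m pendant '[{"xyz":[0,0,0.15],"twist":[0,0,0],"grip":1},{"xyz":[0,0,0.27],"twist":[0,0,0],"grip":1},{"xyz":[0,0,0.27],"twist":[0,0,0],"grip":1},{"xyz":[0,0,0.27],"twist":[0,0,0],"grip":-1},{"xyz":[0,0,0.27],"twist":[0,0,0],"grip":-1},{"xyz":[0,0,0.27],"twist":[0,0,0],"grip":-1},{"xyz":[0,0,0.27],"twist":[0,0,0],"grip":-1},{"xyz":[0,0,0.27],"twist":[0,0,0],"grip":-1},{"xyz":[0,0,0.27],"twist":[0,0,0],"grip":-1},{"xyz":[0,0,0.27],"twist":[0,0,0],"grip":-1},{"xyz":[0,0,0.27],"twist":[0,0,0],"grip":-1}]'
python3 - <<'E'
from h import *
ob()
E
```

```text
t: 10.75
tcp_pos: [0.5756, -0.2362, 0.0886]
orientation: [3.14, 0.001, 1.571]
force: [-2.0, 0.5, 12.3]
opening: 0.235
grip_force: 58.2
{'t': np.float64(10.75), 'joint_positions': array([-4.8530e-01,  6.8270e-01,  1.5142e+00, -1.0000e-04,  9.4340e-01,
       -4.8530e-01]), 'tcp_pos': array([ 0.5756, -0.2362,  0.0886]), 'orientation': array([3.1405e+00, 7.0000e-04, 1.5709e+00]), 'force': array([-1.9606,  0.5204, 12.3204]), 'grip_force': np.float64(58.1579), 'opening': np.float64(0.2355)}
```

```bash
python3 -m pendant '[{"xyz":[0.0068,-0.0518,-0.003],"twist":[0,0,0],"grip":-1},{"xyz":[0.0268,-0.1,-0.005],"twist":[0,0,0],"grip":-1},{"xyz":[0.0586,-0.1414,-0.005],"twist":[0,0,0],"grip":-1},{"xyz":[0.1,-0.1732,-0.005],"twist":[0,0,0],"grip":-1},{"xyz":[0.1482,-0.1932,-0.005],"twist":[0,0,0],"grip":-1},{"xyz":[0.2,-0.2,-0.005],"twist":[0,0,0],"grip":-1}]'
python3 -m pendant '[{"xyz":[0.0518,0.0068,0],"twist":[0,0,0],"grip":-1},{"xyz":[0.1,0.0268,0],"twist":[0,0,0],"grip":-1},{"xyz":[0.1414,0.0586,0],"twist":[0,0,0],"grip":-1},{"xyz":[0.1732,0.1,0],"twist":[0,0,0],"grip":-1},{"xyz":[0.1932,0.1482,0],"twist":[0,0,0],"grip":-1},{"xyz":[0.2,0.2,0],"twist":[0,0,0],"grip":-1}]'
```

```text
t: 11.25
tcp_pos: [0.5341, -0.1961, 0.0888]
orientation: [-3.141, 0.0, 1.57]
force: [-1.3, -4.2, 1.4]
opening: 0.237
grip_force: 59.9
t: 11.75
tcp_pos: [0.5766, -0.1559, 0.0887]
orientation: [3.141, 0.001, 1.572]
force: [-3.9, -14.7, 1.0]
opening: 0.235
grip_force: 59.9
```

```bash
python3 -m pendant '[{"xyz":[-0.0088,0.0518,0],"twist":[0,0,0],"grip":-1},{"xyz":[-0.0303,0.1,0],"twist":[0,0,0],"grip":-1},{"xyz":[-0.0621,0.1414,0],"twist":[0,0,0],"grip":-1},{"xyz":[-0.1035,0.1732,0],"twist":[0,0,0],"grip":-1},{"xyz":[-0.1517,0.1932,0],"twist":[0,0,0],"grip":-1},{"xyz":[-0.2035,0.2,0],"twist":[0,0,0],"grip":-1}]'
python3 -m pendant '[{"xyz":[-0.0518,-0.0068,0],"twist":[0,0,0],"grip":-1},{"xyz":[-0.1,-0.0268,0],"twist":[0,0,0],"grip":-1},{"xyz":[-0.1414,-0.0586,0],"twist":[0,0,0],"grip":-1},{"xyz":[-0.1732,-0.1,0],"twist":[0,0,0],"grip":-1},{"xyz":[-0.1932,-0.1482,0],"twist":[0,0,0],"grip":-1},{"xyz":[-0.2,-0.2,0],"twist":[0,0,0],"grip":-1}]'
python3 - <<'E'
from h import *
snap('top','top2.png')
E
```

```text
t: 12.25
tcp_pos: [0.6146, -0.1965, 0.0885]
orientation: [-3.138, -0.001, 1.571]
force: [-20.3, 4.0, 16.7]
opening: 0.241
grip_force: 61.9
t: 12.75
tcp_pos: [0.5764, -0.2364, 0.0887]
orientation: [3.14, -0.001, 1.571]
force: [3.2, 8.9, 1.7]
opening: 0.237
grip_force: 60.3
```

```bash
python3 -m pendant '[{"xyz":[0.0068,-0.0548,0],"twist":[0,0,0],"grip":-1},{"xyz":[0.0268,-0.105,0],"twist":[0,0,0],"grip":-1},{"xyz":[0.0586,-0.1464,0],"twist":[0,0,0],"grip":-1},{"xyz":[0.1,-0.1782,0],"twist":[0,0,0],"grip":-1},{"xyz":[0.1482,-0.1982,0],"twist":[0,0,0],"grip":-1},{"xyz":[0.2,-0.205,0],"twist":[0,0,0],"grip":-1},{"xyz":[0.2518,-0.1982,0],"twist":[0,0,0],"grip":-1},{"xyz":[0.3,-0.1782,0],"twist":[0,0,0],"grip":-1},{"xyz":[0.3414,-0.1464,0],"twist":[0,0,0],"grip":-1},{"xyz":[0.3732,-0.105,0],"twist":[0,0,0],"grip":-1},{"xyz":[0.3932,-0.0568,0],"twist":[0,0,0],"grip":-1},{"xyz":[0.4,-0.005,0],"twist":[0,0,0],"grip":-1}]'
python3 -m pendant '[{"xyz":[-0.0068,0.0518,0],"twist":[0,0,0],"grip":-1},{"xyz":[-0.0268,0.1,0],"twist":[0,0,0],"grip":-1},{"xyz":[-0.0586,0.1414,0],"twist":[0,0,0],"grip":-1},{"xyz":[-0.1,0.1732,0],"twist":[0,0,0],"grip":-1},{"xyz":[-0.1482,0.1932,0],"twist":[0,0,0],"grip":-1},{"xyz":[-0.2,0.2,0],"twist":[0,0,0],"grip":-1},{"xyz":[-0.2518,0.1932,0],"twist":[0,0,0],"grip":-1},{"xyz":[-0.3,0.1732,0],"twist":[0,0,0],"grip":-1},{"xyz":[-0.3414,0.1414,0],"twist":[0,0,0],"grip":-1},{"xyz":[-0.3732,0.1,0],"twist":[0,0,0],"grip":-1},{"xyz":[-0.3932,0.0518,0],"twist":[0,0,0],"grip":-1},{"xyz":[-0.4,0,0],"twist":[0,0,0],"grip":-1}]'
python3 - <<'E'
from h import *
np.set_printoptions(precision=4,suppress=True)
snap('top','top3.png');snap('side','side3.png')
# wax-coloured bright blobs in side view at heights .102/.104
for n,f in(('top','top3.png'),('side','side3.png'),('top','top2.png')):
  im=cv2.imread('pics/'+f);g=im.astype(float).mean(2)
  a=np.array([proj(n,(.586+.14*np.cos(t),.03+.14*np.sin(t),.1)) for t in np.linspace(0,6.3,60)]);u0,v0=a.min(0).astype(int);u1,v1=a.max(0).astype(int)
  w=cv2.GaussianBlur(g,(0,0),.7)[v0:v1,u0:u1]
  for th in (100,115):
    k,l,st,ce=cv2.connectedComponentsWithStats((w>th).astype(np.uint8))
    for i in range(1,k):
      if 60<st[i,4]<900:
        q=ce[i]+[u0,v0];p=onz(n,q,.1);d=p[:2]-[.586,.030];print(f,th,st[i,2:],q.round(),p[:2],'r',np.hypot(*d).round(3),'ang',np.arctan2(d[1],d[0]).round(3))
E
```

```text
t: 13.8
tcp_pos: [0.5754, -0.156, 0.0887]
orientation: [3.141, 0.0, 1.571]
force: [-3.6, -6.4, 4.3]
opening: 0.238
grip_force: 60.4
t: 14.8
tcp_pos: [0.5754, -0.2365, 0.0887]
orientation: [3.14, -0.001, 1.57]
force: [3.5, 11.1, 2.6]
opening: 0.237
grip_force: 60.5
top3.png 100 [ 72   6 318] [248. 142.] [0.7226 0.0457] r 0.137 ang 0.114
top3.png 100 [ 18  13 159] [277. 162.] [ 0.6572 -0.0498] r 0.107 ang -0.842
top3.png 100 [  8  19 104] [291. 216.] [ 0.4788 -0.0971] r 0.166 ang -2.272
top3.png 115 [14 10 89] [277. 162.] [ 0.6565 -0.0504] r 0.107 ang -0.851
side3.png 100 [ 26  42 757] [215. 171.] [0.5417 0.1572] r 0.135 ang 1.906
side3.png 100 [ 18  15 211] [242. 159.] [0.6357 0.1434] r 0.124 ang 1.158
side3.png 100 [ 21  16 241] [254. 210.] [ 0.5126 -0.0332] r 0.097 ang -2.431
side3.png 115 [ 25  41 694] [215. 170.] [0.5427 0.16  ] r 0.137 ang 1.893
side3.png 115 [ 17  14 185] [243. 158.] [0.6382 0.1438] r 0.125 ang 1.141
side3.png 115 [ 18  14 196] [254. 210.] [ 0.5121 -0.0336] r 0.097 ang -2.431
top2.png 100 [ 72   6 323] [248. 142.] [0.7225 0.0454] r 0.137 ang 0.112
top2.png 100 [ 17  14 169] [263. 153.] [ 0.6846 -0.0053] r 0.105 ang -0.344
top2.png 100 [  8  20 107] [291. 216.] [ 0.4787 -0.0971] r 0.166 ang -2.272
top2.png 115 [12 11 87] [263. 154.] [ 0.6828 -0.0062] r 0.103 ang -0.358
```

```bash
python3 -m pendant '[{"xyz":[0.0068,-0.0518,0],"twist":[0,0,0],"grip":-1},{"xyz":[0.0268,-0.1,0],"twist":[0,0,0],"grip":-1},{"xyz":[0.0586,-0.1414,0],"twist":[0,0,0],"grip":-1},{"xyz":[0.1,-0.1732,0],"twist":[0,0,0],"grip":-1},{"xyz":[0.1482,-0.1932,0],"twist":[0,0,0],"grip":-1},{"xyz":[0.2,-0.2,0],"twist":[0,0,0],"grip":-1},{"xyz":[0.2518,-0.1932,0],"twist":[0,0,0],"grip":-1},{"xyz":[0.3,-0.1732,0],"twist":[0,0,0],"grip":-1},{"xyz":[0.3414,-0.1414,0],"twist":[0,0,0],"grip":-1},{"xyz":[0.3732,-0.1,0],"twist":[0,0,0],"grip":-1},{"xyz":[0.3932,-0.0518,0],"twist":[0,0,0],"grip":-1},{"xyz":[0.4,0,0],"twist":[0,0,0],"grip":-1}]'
python3 -m pendant '[{"xyz":[-0.0068,0.0518,0],"twist":[0,0,0],"grip":-1},{"xyz":[-0.0268,0.1,0],"twist":[0,0,0],"grip":-1},{"xyz":[-0.0586,0.1414,0],"twist":[0,0,0],"grip":-1},{"xyz":[-0.1,0.1732,0],"twist":[0,0,0],"grip":-1},{"xyz":[-0.1482,0.1932,0],"twist":[0,0,0],"grip":-1},{"xyz":[-0.2,0.198,0],"twist":[0,0,0],"grip":-1},{"xyz":[-0.2,0.196,0],"twist":[0,0,0],"grip":-1},{"xyz":[-0.2,0.196,0],"twist":[0,0,0],"grip":-1}]'
python3 - <<'E'
from h import *
np.set_printoptions(precision=4,suppress=True)
ob();im=snap('side','side4.png')[:,:,::-1]
# angle of the candles (wax tops at .102) from the side view
g=cv2.GaussianBlur(im.astype(np.uint8),(0,0),.7).astype(float).mean(2)
k,l,st,ce=cv2.connectedComponentsWithStats((g>115).astype(np.uint8))
for i in range(1,k):
  p=onz('side',ce[i],.1);d=p[:2]-[.586,.03]
  if 40<st[i,4]<900 and np.hypot(*d)<.14: print(st[i,2:],ce[i],p[:2],np.hypot(*d),np.arctan2(d[1],d[0]))
E
```

```text
t: 15.9
tcp_pos: [0.5754, -0.156, 0.0887]
orientation: [3.142, -0.0, 1.572]
force: [-4.2, -6.1, 4.7]
opening: 0.237
grip_force: 60.5
t: 16.57
tcp_pos: [0.6142, -0.1975, 0.0887]
orientation: [3.141, 0.0, 1.57]
force: [-5.6, -2.3, 6.7]
opening: 0.234
grip_force: 60.9
{'t': np.float64(16.5667), 'joint_positions': array([-0.4035,  0.7073,  1.4512, -0.0005,  0.9827, -0.4029]), 'tcp_pos': array([ 0.6142, -0.1975,  0.0887]), 'orientation': array([3.1414, 0.0005, 1.5705]), 'force': array([-5.5875, -2.308 ,  6.7044]), 'grip_force': np.float64(60.9191), 'opening': np.float64(0.2335)}
[ 20  13 202] [290.2277 196.0297] [ 0.6177 -0.0629] 0.09813731760031963 -1.2420226569884578
```

```bash
python3 -m pendant '[{"xyz":[-0.0261,-0.0017,0],"twist":[0,0,0],"grip":-1},{"xyz":[-0.0518,-0.006,0],"twist":[0,0,0],"grip":-1},{"xyz":[-0.0765,-0.014,0],"twist":[0,0,0],"grip":-1},{"xyz":[-0.1,-0.025,0],"twist":[0,0,0],"grip":-1},{"xyz":[-0.1218,-0.039,0],"twist":[0,0,0],"grip":-1},{"xyz":[-0.1414,-0.056,0],"twist":[0,0,0],"grip":-1}]'
python3 -m pendant '[{"xyz":[-0.0173,-0.0196,0],"twist":[0,0,0],"grip":-1},{"xyz":[-0.0318,-0.0414,0],"twist":[0,0,0],"grip":-1},{"xyz":[-0.0434,-0.0645,0],"twist":[0,0,0],"grip":-1},{"xyz":[-0.0518,-0.089,0],"twist":[0,0,0],"grip":-1},{"xyz":[-0.0569,-0.1145,0],"twist":[0,0,0],"grip":-1},{"xyz":[-0.0586,-0.140,0],"twist":[0,0,0],"grip":-1}]'
```

```text
t: 17.12
tcp_pos: [0.6029, -0.2244, 0.0886]
orientation: [-3.141, -0.001, 1.571]
force: [-3.2, 7.9, 8.4]
opening: 0.235
grip_force: 61.1
t: 17.62
tcp_pos: [0.5757, -0.2364, 0.0887]
orientation: [3.14, -0.001, 1.571]
force: [3.3, 7.0, 2.2]
opening: 0.234
grip_force: 60.5
```

```bash
python3 -m pendant '[{"xyz":[0.0017,-0.0261,0],"twist":[0,0,0],"grip":-1},{"xyz":[0.0068,-0.0518,0],"twist":[0,0,0],"grip":-1},{"xyz":[0.0068,-0.0518,0],"twist":[0,0,0],"grip":-1}]'
python3 -m pendant '[{"xyz":[0.0084,-0.0247,0],"twist":[0,0,0],"grip":-1},{"xyz":[0.02,-0.0482,0],"twist":[0,0,0],"grip":-1},{"xyz":[0.02,-0.0482,0],"twist":[0,0,0],"grip":-1}]'
python3 - <<'E'
from h import *
np.set_printoptions(precision=4,suppress=True)
o=telemetry.get_obs();d=o['tcp_pos'][:2]-[.5748,-.1963];r=np.hypot(*d);print(r,np.degrees(np.arctan2(-d[0],-d[1])),'resist',(o['force'][0]*-d[1]+o['force'][1]*d[0])/r)
im=snap('side','side5.png');im=snap('side')
g=cv2.GaussianBlur(im,(0,0),.7).astype(float).mean(2)
k,l,st,ce=cv2.connectedComponentsWithStats((g>115).astype(np.uint8))
for i in range(1,k):
  p=onz('side',ce[i],.1);d=p[:2]-[.586,.03]
  if 40<st[i,4]<900 and np.hypot(*d)<.14: print(st[i,2:],ce[i],p[:2],np.hypot(*d),np.arctan2(d[1],d[0]))
c=cv2.resize(cv2.imread('pics/side5.png')[100:250,170:370],(800,600),interpolation=2);cv2.imwrite('pics/side5c.png',np.clip(c.astype(float)*1.7,0,255).astype('uint8'))
E
```

```text
t: 17.87
tcp_pos: [0.5646, -0.2352, 0.0887]
orientation: [3.141, -0.0, 1.571]
force: [-0.7, 4.0, 5.3]
opening: 0.237
grip_force: 60.6
t: 18.12
tcp_pos: [0.5543, -0.2311, 0.0887]
orientation: [3.141, 0.0, 1.571]
force: [1.6, 3.0, 4.1]
opening: 0.236
grip_force: 60.7
0.04034054359059164 30.469856098612656 resist -0.16774262761089745
[17  8 68] [227.75   171.9853] [0.5637 0.1268] 0.09936700623708747 1.7969459989604168
[ 21  14 220] [287.0364 199.8727] [ 0.6007 -0.0667] 0.09781715746560521 -1.4202952107032079
```

View pics/side5c.png

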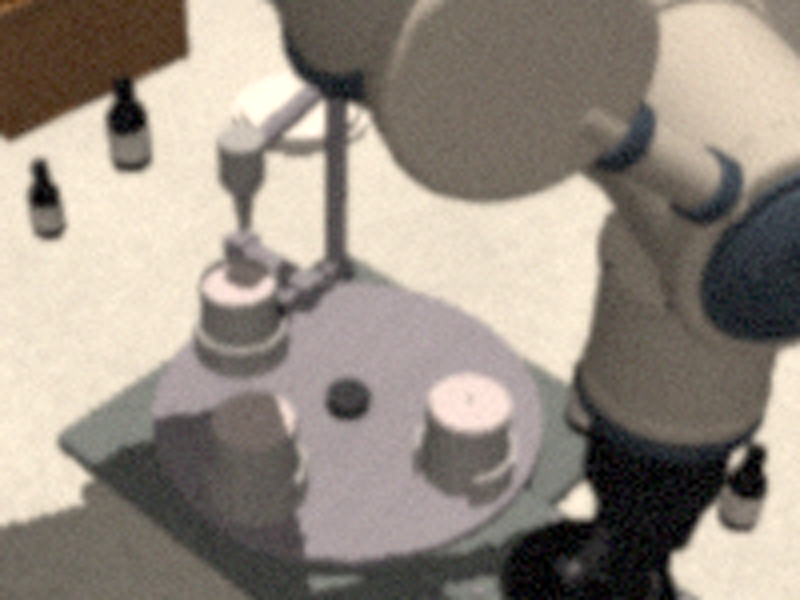

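The side view shows the tin at (240,300), just before the stop nose under the nozzle. I'll feel forward in small steps from here.

```bash
cat > r.py <<'E'
from h import *
o=telemetry.get_obs();d=o['tcp_pos'][:2]-[.5748,-.1963];r=np.hypot(*d);f=o['force']
print('  ang %.2f deg  resist %.2f radial %.1f'%(np.degrees(np.arctan2(-d[0],-d[1])),(-f[0]*d[1]+f[1]*d[0])/r,-(f[0]*d[0]+f[1]*d[1])/r))
E
python3 -m pendant '[{"xyz":[0.0047,-0.0074,0],"twist":[0,0,0],"grip":-1},{"xyz":[0.0094,-0.0147,0],"twist":[0,0,0],"grip":-1}]' >/dev/null; python3 r.py
python3 -m pendant '[{"xyz":[0.0053,-0.007,0],"twist":[0,0,0],"grip":-1},{"xyz":[0.0106,-0.0139,0],"twist":[0,0,0],"grip":-1}]' >/dev/null; python3 r.py
python3 -m pendant '[{"xyz":[0.0059,-0.0064,0],"twist":[0,0,0],"grip":-1},{"xyz":[0.0118,-0.0128,0],"twist":[0,0,0],"grip":-1}]' >/dev/null; python3 r.py
```

```text
ang 34.46 deg  resist 3.98 radial 3.3
  ang 39.91 deg  resist 3.60 radial 4.3
  ang 44.81 deg  resist 3.07 radial 3.4
```

```bash
python3 -m pendant '[{"xyz":[0.0064,-0.0059,0],"twist":[0,0,0],"grip":-1},{"xyz":[0.0128,-0.0118,0],"twist":[0,0,0],"grip":-1}]' >/dev/null; python3 r.py
python3 -m pendant '[{"xyz":[0.007,-0.0053,0],"twist":[0,0,0],"grip":-1},{"xyz":[0.0139,-0.0106,0],"twist":[0,0,0],"grip":-1}]' >/dev/null; python3 r.py
```

```text
ang 49.73 deg  resist 2.80 radial 4.6
  ang 54.64 deg  resist 3.72 radial 3.4
```

```bash
python3 -m pendant '[{"xyz":[0.0074,-0.0047,0],"twist":[0,0,0],"grip":-1},{"xyz":[0.0147,-0.0094,0],"twist":[0,0,0],"grip":-1}]' >/dev/null; python3 r.py
python3 -m pendant '[{"xyz":[0.0078,-0.004,0],"twist":[0,0,0],"grip":-1},{"xyz":[0.0155,-0.0081,0],"twist":[0,0,0],"grip":-1}]' >/dev/null; python3 r.py
```

```text
ang 59.55 deg  resist 3.60 radial 2.7
  ang 64.45 deg  resist 3.66 radial 2.6
```

```bash
python3 - <<'E'
from h import *
np.set_printoptions(precision=4,suppress=True)
im=snap('side','side6.png')
g=cv2.GaussianBlur(im,(0,0),.7).astype(float).mean(2)
k,l,st,ce=cv2.connectedComponentsWithStats((g>115).astype(np.uint8))
for i in range(1,k):
  p=onz('side',ce[i],.102);d=p[:2]-[.586,.03]
  if 40<st[i,4]<900 and np.hypot(*d)<.14: print(st[i,2:],ce[i],p[:2],np.hypot(*d),np.arctan2(d[1],d[0]))
E
```

```text
[17  7 52] [229.0962 171.5192] [0.5663 0.1239] 0.09592024017393422 1.7773176151545276
[ 21  14 218] [285.8716 200.9083] [ 0.594  -0.0684] 0.0987545190006793 -1.490070163506311
[ 7 11 53] [237.9623 201.9811] [0.5012 0.0157] 0.08597317563439863 -2.974719243223305
```

```bash
python3 -m pendant '[{"xyz":[0.008,-0.0033,0],"twist":[0,0,0],"grip":-1},{"xyz":[0.0161,-0.0066,0],"twist":[0,0,0],"grip":-1}]' >/dev/null; python3 r.py
```

```text
ang 69.30 deg  resist 2.80 radial 1.5
```

```bash
python3 -m pendant '[{"xyz":[0.0083,-0.0027,0],"twist":[0,0,0],"grip":-1},{"xyz":[0.0166,-0.0053,0],"twist":[0,0,0],"grip":-1}]' >/dev/null; python3 r.py
```

```text
ang 74.22 deg  resist 2.96 radial 2.4
```

```bash
python3 -m pendant '[{"xyz":[0.0085,-0.0019,0],"twist":[0,0,0],"grip":-1},{"xyz":[0.0171,-0.0038,0],"twist":[0,0,0],"grip":-1}]' >/dev/null; python3 r.py
```

```text
ang 79.18 deg  resist 4.24 radial 2.3
```

```bash
python3 -m pendant '[{"xyz":[0.0043,-0.0008,0],"twist":[0,0,0],"grip":-1},{"xyz":[0.0087,-0.0015,0],"twist":[0,0,0],"grip":-1}]' >/dev/null; python3 r.py
```

```text
ang 81.64 deg  resist 3.69 radial 1.0
```

```bash
python3 -m pendant '[{"xyz":[0.0043,-0.0005,0],"twist":[0,0,0],"grip":-1},{"xyz":[0.0087,-0.001,0],"twist":[0,0,0],"grip":-1}]' >/dev/null; python3 r.py
```

```text
ang 84.02 deg  resist 4.94 radial 0.4
```

```bash
python3 -m pendant '[{"xyz":[0.0044,-0.0002,0],"twist":[0,0,0],"grip":-1},{"xyz":[0.0088,-0.0004,0],"twist":[0,0,0],"grip":-1}]' >/dev/null; python3 r.py; for i in 1 2 3 4; do python3 -c "
from h import *
vision.snapshot('side')"; python3 r.py;done
```

```text
ang 86.06 deg  resist 7.94 radial -0.7
  ang 86.18 deg  resist 7.26 radial 0.5
  ang 86.12 deg  resist 5.62 radial 0.9
  ang 86.10 deg  resist 6.55 radial -0.3
  ang 86.11 deg  resist 5.75 radial -0.0
```

```bash
python3 -m pendant '[{"xyz":[-0.0015,0,0],"twist":[0,0,0],"grip":-1},{"xyz":[-0.0015,0,0],"twist":[0,0,0],"grip":-1}]' >/dev/null; python3 r.py;python3 -m pendant '[{"xyz":[0,0,0],"twist":[0,0,0],"grip":-1}]' >/dev/null; python3 r.py
```

```text
ang 85.99 deg  resist 3.53 radial 1.2
  ang 86.00 deg  resist 3.89 radial 1.9
```

```bash
python3 -m pendant '[{"xyz":[-0.001,0,0],"twist":[0,0,0],"grip":-1},{"xyz":[-0.001,0,0],"twist":[0,0,0],"grip":-1}]' >/dev/null; python3 r.py
python3 -m pendant '[{"xyz":[0,0,0],"twist":[0,0,0],"grip":0.4},{"xyz":[0,0,0],"twist":[0,0,0],"grip":0.4},{"xyz":[0,0,0],"twist":[0,0,0],"grip":0.4},{"xyz":[0,0,0],"twist":[0,0,0],"grip":0.4},{"xyz":[0,0,0],"twist":[0,0,0],"grip":0.4},{"xyz":[0,0,0],"twist":[0,0,0],"grip":0.4}]'
```

```text
ang 85.83 deg  resist 2.55 radial 1.3
t: 21.55
tcp_pos: [0.5341, -0.1988, 0.0884]
orientation: [-3.141, -0.0, 1.571]
force: [-0.3, -0.3, 0.6]
opening: 0.695
grip_force: 0.0
```

Next I'll lift clear and check where the handle rests.

```bash
python3 -m pendant '[{"xyz":[0,0,-0.2],"twist":[0,0,0],"grip":0.4},{"xyz":[0,0,-0.4],"twist":[0,0,0],"grip":0.4},{"xyz":[0,0,-0.6],"twist":[0,0,0],"grip":0.4},{"xyz":[0,0,-0.6],"twist":[0,0,0],"grip":0.4},{"xyz":[-0.4,-0.2,-0.6],"twist":[0,0,0],"grip":0.4},{"xyz":[-0.4,-0.2,-0.6],"twist":[0,0,0],"grip":0.4},{"xyz":[-0.4,-0.2,-0.6],"twist":[0,0,0],"grip":0.4},{"xyz":[-0.4,-0.2,-0.6],"twist":[0,0,0],"grip":0.4}]'
python3 - <<'E'
from h import *
np.set_printoptions(precision=4,suppress=True)
for k in range(2):
  c=vision.camera_info('wrist');im=snap('wrist','w7%d.png'%k)
  h=proj('wrist',(.5346,-.1991,.0965),c);n0=proj('wrist',(.5745,-.1943,.056),c);print('exp',h,n0)
  g=cv2.cvtColor(im,cv2.COLOR_RGB2GRAY)
  for nm,q,z in(('pin',h,.0965),('nut',n0,.056)):
    u,v=q.astype(int);w=g[v-22:v+22,u-22:u+22];kk,l,st,ce=cv2.connectedComponentsWithStats((w>48).astype(np.uint8))
    for i in range(1,kk):
      if 30<st[i,4]<900: print(nm,st[i,2:],onz('wrist',ce[i]+[u-22,v-22],z,c)[:2])
E
python3 -m pendant '[{"xyz":[0,0,0],"twist":[0,0,0],"grip":0.4},{"xyz":[0,0,0],"twist":[0,0,0],"grip":0.4},{"xyz":[0,0,0],"twist":[0,0,0],"grip":0.4},{"xyz":[0,0,0],"twist":[0,0,0],"grip":0.4},{"xyz":[0,0,0],"twist":[0,0,0],"grip":0.4},{"xyz":[0,0,0],"twist":[0,0,0],"grip":0.4}]'
```

```text
t: 22.22
tcp_pos: [0.4932, -0.2809, 0.2085]
orientation: [-3.142, 0.0, 1.568]
force: [-0.6, 0.4, -0.8]
opening: 0.698
grip_force: 0.0
exp [312.2653  89.5374] [349.9399  86.3531]
pin [12  7 39] [ 0.5461 -0.185 ]
pin [ 12  12 109] [ 0.5354 -0.1989]
nut [15 15 85] [ 0.5586 -0.1806]
nut [ 24  25 470] [ 0.5752 -0.195 ]
exp [311.4834  91.6155] [349.2216  88.2007]
pin [ 12  12 106] [ 0.5354 -0.199 ]
nut [14 13 69] [ 0.5592 -0.1807]
nut [ 25  25 465] [ 0.5751 -0.1951]
t: 22.82
tcp_pos: [0.4944, -0.2786, 0.2085]
orientation: [3.142, -0.0, 1.571]
force: [-1.0, -0.1, 0.1]
opening: 0.703
grip_force: 0.0
```

```bash
python3 -c "
from station import workorder
print(workorder.hand_in())"
```

```text
the job is handed in; nothing more can be done
None
```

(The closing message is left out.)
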